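Fit the stop rod of a pantry can rack

TASK

Take the stop rod from its wooden rest and thread it through the holes of all three metal lugs at the open front of the can rack, starting from the side nearer the rest, until its handle sits home against the first lug. Feel for the hole and push gently, never hard, and leave the rod in place without disturbing the jar, the tin and the mug.

Things in the scene. Friction and masses are not known exactly. Their poses are not given: they have to be found in the camera images.
- handle_mid (a point): centre of the handle of the loose stop rod (0.1 to 0.2 kg): a pale wooden square handle, 26 x 26 x 90 mm, with a round steel shaft, 12 mm thick, 210 mm out of the middle of its end face. Rod's y axis: along the shaft, handle to tip; z up as it lies. At the start the handle lies on an 18 mm wide batten, its centre 43 mm above the table
- shoulder (a point): centre of the handle's end face from which the shaft comes out, 45 mm along the rod's y from handle_mid; axes as the rod's. This face stops against the first lug when the rod is home
- tip (a point): extreme tip of the shaft, on its axis, 255 mm along the rod's y from handle_mid; the end is flat, 10.4 mm across, with a narrow bevel; axes as the rod's
- rod: the same loose stop rod as a whole; origin at handle_mid, axes as the rod's
- rest: low fixed wooden rest, base 50 x 270 x 8 mm: a batten 18 x 60 mm under the handle (top 30 mm up) and, 215 mm along y, an open-topped notched post 46 mm high that holds the shaft. Origin on the table under the handle's centre, y from handle to tip
- rack: plywood can rack, fixed (262 x 206 mm, 95 mm high), tins in two lanes. At its open side (+x of the rack, away from the arm) three upright metal lugs stand along its y, 72 mm wide (x), 16 mm thick (y), tops 98 mm up, outer (-y) faces at y = 0, 85, 170 mm. The rod goes in towards +y. Origin on the table at the first lug's outer face, under the hole line when the lugs are fully back (see first_hole)
- first_hole (a point): fixed to the rack, 78 mm above its origin, axes as the rack's: the first hole's mouth if the lug frame were fully back. Each lug has a 15 mm through hole, centred in its width, all 78 mm up in one line along y. The lugs are one frame, clamped anywhere from 4 to 28 mm forward (+x of the rack) of that; it does not yield. The setting is not measured: find the hole by sight or feel
- jar: bystander: loose closed jar, 64 mm wide, 85 mm high; origin at the centre of its underside
- tin: bystander: loose tin, 72 mm wide, 85 mm high; origin at the centre of its underside
- mug: bystander: loose white mug, 76 mm wide, 85 mm high; origin at the centre of its underside

How it is judged:
By the outcome, as a careful person would: the job done as asked, in the order asked, and still so for the second after the job is handed in, with the robot touching nothing.
It also fails if it takes over 72 s, if anything falls off the work surface, if the arm or the gripper's body presses on something with over 40 N, if the wrist force passes 120 N, or if a joint passes its speed limit or range.

ROBOT

A 7-joint arm with a two-finger parallel gripper is mounted at the origin on the work surface. World frame = base frame: x ahead of the robot, y to its left, z up, the work surface at z = 0. Lengths are in m, angles in rad, forces in N, time in s.
With the tool pointing down it reaches from about 0.425 to 0.925 m from the base axis. Payload 6.8 kg.
Tool frame: the origin (TCP) lies between the finger pads; the fingertips stand 14 mm ahead of it and the grasp point (between the pads) lies 5 mm behind it; z points along the fingers, y is the line along which they close (so a half turn about z gives the same grasp; the last joint's range is limited). The gripper opens to 85 mm and grips with 20 to 120 N. Pads are 22 mm wide; open, the fingers measure 114 mm over their backs; the gripper's body (76 mm by 85 mm) begins 54 mm behind the grasp point. The pads swing forward as they close: fully open they stand 13 mm farther back than shut.
Start: joints at [1.082, 0.477, 0.022, 1.555, -0.011, 1.109, -0.083], TCP at [0.251, -0.627, 0.245] pointing down, gripper open.
Joint ranges: [-2.96, 2.96], [-0.34, 2.1], [-1.41, 1.46], [0.24, 2.44], [-1.37, 4.51], [0.17, 1.92], [-2.96, 2.96]. Speed limits (rad/s): [2.39, 2.39, 3.14, 3.14, 3.14, 3.14, 3.14].

INTERFACE

Orientations are given as a rotation vector (axis times angle).
In Python, from bench import r, eyes, ticket gives the robot as it stands. The module is installed in compiled form; this text tells all that it offers.
- The arm moves only by the tool arm_command, never from a script. Its argument "plan" is text: rows parted by semicolons, each of 4 numbers parted by spaces: the shift along the tool's x, y, z in m, then the turn about the tool's z in degrees. In form: tx ty tz yaw; .... A call has 1 to 20 rows; each row shifts and turns the commanded pose from where the row before left it, along the tool's axes as they then stand; what a row does not reach is not made up. A row lasts 1/8 s, in which the tool goes at most 62.5 mm and 10.7 degrees, less where a joint would pass 70% of its speed; a pose out of reach is approached as far as the arm can. A call is refused whole if a number of a shift passes 0.0625 or a number of a turn 10.7, either way. A call with a gripper value outside its range is refused whole. "hand" is the closure, from -1 (fully open) to 1 (shut), set as the call begins (left out, the last holds). The fingers move at their own pace and stop on an object; "grip_force" is the grip in N (left out, the last holds). Time passes only in rows, so rows that do not move let the fingers close. It gives the time, the measured TCP pose, the force, the opening and the grip force at its end, in the units of the state.
- r.get_obs(): the state, without advancing time (a new reading comes with each control period).
- eyes.grab_frame(name): name is "scene" or "top" or "wrist"; returns (picture, depth): 400x640x3 uint8, red, green, blue; 400x640 float32, m along the optical axis (not along the pixel's ray), 0 where there is no reading.
- eyes.calibration(name): a dict with "fov_y" (degrees; the focal length in pixels is half the picture's height over the tangent of half this angle, whatever the lens; pixels are square), "cx", "cy" (the principal point, pixels), "k1" (the pictures are not rectified: a ray, as slopes to the right and down, at radius r is drawn at 1 + k1 r^2 times it, then the intrinsics apply), "origin" and "attitude" of the camera in the world; the wrist camera has in their place "tool_from_camera" (4x4, takes a point from camera to tool coordinates, whose origin is the TCP and whose axes are the flange's). Camera axes: x right, y up, looking along -z (the intrinsics and any distortion apply to the point x, -y, -z); pixel columns grow to the right and rows downward; lengths in m; the calibration is good to about 2 mm. A picture is of the moment at which its call begins: read the wrist's pose just before it. calibration takes no time and is no camera call.
- ticket.hand_in(): hands the job in; it is judged then, once.
The state is a dict: "clock": time; "joints": joint angles; "qvel": joint speeds; "tau": joint torques, N m; "tcp_pos": TCP position; "orientation": TCP orientation; "contact_force": force on the tool from outside, world axes, zero at the start; "moment": the same for the moment, N m; "grip_width": finger opening in m; "gripper_force": force on a finger pad.
Only numpy, scipy, OpenCV 4.12 (cv2) and the standard library are available. Lean on these libraries where they do the work, as an engineer would, in place of code of your own. Each camera call takes 0.05 s, during which the arm holds its last target. There are 200 camera calls.

## Working session

There is one attempt and no reset: what is moved stays moved. The work goes in short steps, Python scripts to look and compute and a tool call to move; the robot and the scene stay as the last step left them, time stands still between calls to the robot, and variables do not carry over. Pictures are saved under pics/ and viewed, at most 10 in all, crops included, and the job is handed in when it is done.

Besides the shell and the picture viewer there is one more tool, called as name(argument=value, ...) on one line, values as JSON. arm_command: Moves the arm, as the interface text tells. Its arguments: {"type":"object","properties":{"plan":{"type":"string"},"hand":{"type":"number"},"grip_force":{"type":"number"}},"required":["plan"]}

```bash
mkdir -p pics; cat > h.py <<'E'
import numpy as np, cv2
from scipy.spatial.transform import Rotation as R
from bench import r, eyes, ticket
def cam(n,obs=None):
    c=eyes.calibration(n); f=200/np.tan(np.radians(c["fov_y"])/2)
    if n=="wrist":
        T=np.eye(4);T[:3,:3]=R.from_rotvec(obs["orientation"]).as_matrix();T[:3,3]=obs["tcp_pos"]
        T=T@np.array(c["tool_from_camera"])
    else:
        T=np.eye(4);a=np.array(c["attitude"]);T[:3,:3]=a if a.shape==(3,3) else R.from_rotvec(a).as_matrix();T[:3,3]=c["origin"]
    return c,f,T
def ray(n,u,v,obs=None):
    c,f,T=cam(n,obs); d=np.array([(u-c["cx"])/f,(v-c["cy"])/f]); s=d.copy()
    for _ in range(20): s=d/(1+c["k1"]*(s@s))
    return T[:3,3],T[:3,:3]@np.array([s[0],-s[1],-1])
def atz(n,u,v,z,obs=None):
    o,d=ray(n,u,v,obs); return o+d*(z-o[2])/d[2]
def atd(n,u,v,dep,obs=None):
    o,d=ray(n,u,v,obs); return o+d*dep
E
python3 - <<'E'
from h import *
np.set_printoptions(precision=4,suppress=True)
o=r.get_obs(); print(o)
for n in("scene","top","wrist"):
    print(n,eyes.calibration(n))
    p,d=eyes.grab_frame(n); cv2.imwrite(f"pics/{n}0.png",p[:,:,::-1]); np.save(f"{n}0.npy",d)
E
```

```text
{'clock': 0.0, 'joints': array([ 1.0819,  0.4778,  0.0223,  1.5565, -0.0115,  1.1093, -0.0831]), 'qvel': array([-0.0015, -0.0008,  0.0018, -0.0012,  0.0002, -0.0007,  0.0003]), 'tau': array([ -0.0012, -59.646 ,   1.6071, -28.1201,   0.0125,   0.0094,
         0.    ]), 'tcp_pos': array([ 0.2506, -0.6261,  0.2443]), 'orientation': array([-3.083 , -0.5942,  0.0008]), 'contact_force': array([ 0.1863, -0.874 ,  0.1399]), 'moment': array([-0.0303,  0.0033, -0.0086]), 'gripper_force': 0.0, 'grip_width': 0.08553351242154704}
scene {'fov_y': 43.65715626061228, 'cx': 322.54188340875425, 'cy': 195.72893930095523, 'k1': -0.0686816220875647, 'origin': array([ 1.3464, -0.0801,  0.8289]), 'attitude': array([0.6054, 0.6214, 1.4892])}
top {'fov_y': 57.887175559160674, 'cx': 318.1513848297214, 'cy': 195.1337949962712, 'k1': 0.02898357373098363, 'origin': array([ 0.5176, -0.1151,  0.7703]), 'attitude': array([ 0.1337, -0.1175, -1.5887])}
wrist {'fov_y': 62.257989082810745, 'cx': 313.5845545056287, 'cy': 197.44143243443224, 'k1': -0.03958415456759258, 'tool_from_camera': array([[ 0.    ,  0.9477,  0.319 ,  0.0819],
       [ 1.    ,  0.    , -0.0001, -0.0011],
       [-0.0001,  0.319 , -0.9477, -0.13  ],
       [ 0.    ,  0.    ,  0.    ,  1.    ]])}
```

View pics/top0.png

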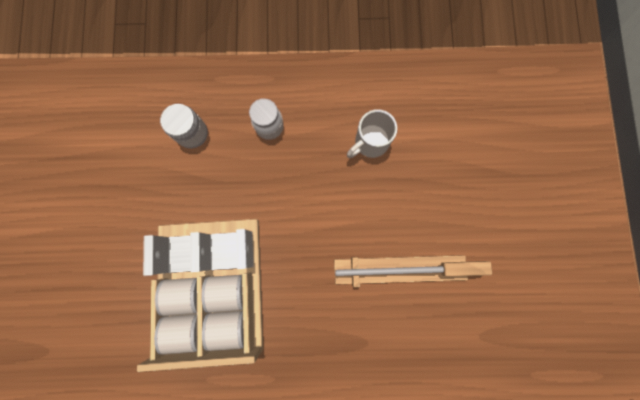

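View pics/scene0.png

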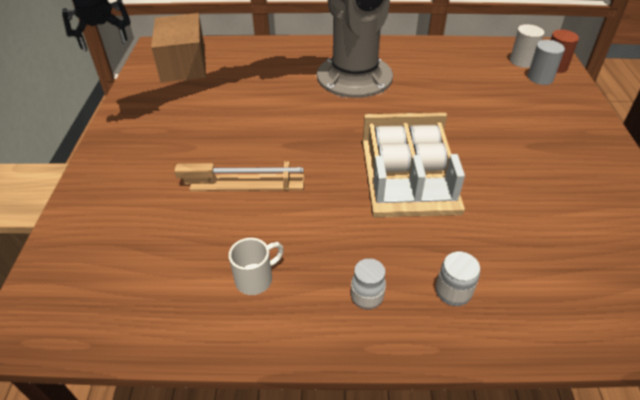

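The top view shows the rod with its handle at (468,269) and its tip at (336,271). The lugs are at about (244,250), (197,250) and (151,255), and the bystanders are at the top of the picture. I'll enlarge both to measure.

```bash
python3 - <<'E'
from h import *
p=cv2.imread("pics/top0.png")
a=cv2.resize(p[215:290,135:270],None,fx=5.9,fy=5.9,interpolation=cv2.INTER_CUBIC)[:,:796]
b=cv2.resize(p[250:292,330:500],None,fx=4.7,fy=4.7,interpolation=cv2.INTER_CUBIC)[:150]
b=b[:min(150,len(b))]
im=np.zeros((600,800,3),np.uint8); im[:442,:796]=a[:442]; im[445:445+len(b),:b.shape[1]]=b[:,:800]
cv2.imwrite("pics/c1.png",im)
print([atz("top",u,v,z).round(4) for u,v,z in[(492,269,.056),(443,269,.056),(336,271,.049),(468,269,.056)]])
d=np.load("top0.npy"); 
for u,v in[(244,240),(244,262),(197,250),(151,250),(468,269),(390,271),(345,271),(180,120),(264,110),(377,120)]: print(u,v,atd("top",u,v,d[v,u]).round(4))
E
```

```text
[array([ 0.4821, -0.4383,  0.056 ]), array([ 0.4835, -0.3457,  0.056 ]), array([ 0.4831, -0.1406,  0.049 ]), array([ 0.4828, -0.3931,  0.056 ])]
244 240 [0.545  0.0298 0.0965]
244 262 [0.505  0.0289 0.098 ]
197 250 [0.5287 0.1152 0.0989]
151 250 [0.5307 0.2    0.0973]
468 269 [ 0.4828 -0.3924  0.0578]
390 271 [ 0.481  -0.2458  0.0475]
345 271 [ 0.4827 -0.1582  0.048 ]
180 120 [0.7852 0.1619 0.0847]
264 110 [ 0.8021 -0.0048  0.0854]
377 120 [ 0.7949 -0.237   0.0343]
```

View pics/c1.png

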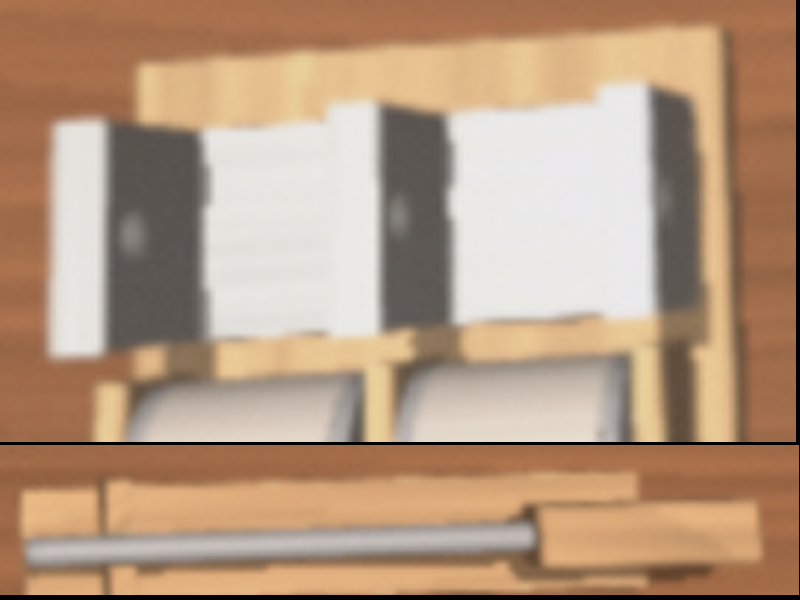

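```bash
python3 - <<'E'
from h import *
np.set_printoptions(precision=4,suppress=True)
F=lambda x,y,z: atz("top",x/5.9+135-.4,y/5.9+215-.4,z)
for a,b in[((650,83),(654,318)),((380,102),(381,332)),((108,120),(105,353))]:
    A,B=F(*a,.098),F(*b,.098); print(A,B,(A+B)/2,np.linalg.norm(A-B))
for x,y in[(663,200),(398,217),(132,237)]: print('hole',F(x,y,.078))
G=lambda x,y,z: atz("top",x/4.7+330-.4,(y-445)/4.7+250-.4,z)
for x,y,z in[(25,551,.049),(530,536,.049),(540,538,.056),(758,532,.056)]: print('rod',G(x,y,z))
# depth-based: all points of lug tops
d=np.load("top0.npy")
P=np.array([atd("top",u,v,d[v,u]) for v in range(225,285) for u in range(140,260)])
m=(P[:,2]>.093)&(P[:,2]<.105)&(P[:,0]>.47)
Q=P[m]
for lo,hi in((.0,.06),(.09,.14),(.17,.23)):
    q=Q[(Q[:,1]>lo)&(Q[:,1]<hi)]; 
    rct=cv2.minAreaRect(q[:,:2].astype(np.float32)); print(len(q),rct,q[:,2].mean())
P=np.array([atd("top",u,v,d[v,u]) for v in range(255,285) for u in range(330,500)])
for lo,hi,z0,z1 in((-.44,-.35,.05,.064),(-.33,-.15,.044,.053)):
    q=P[(P[:,1]>lo)&(P[:,1]<hi)&(P[:,2]>z0)&(P[:,2]<z1)]; print(len(q),q.mean(0),np.polyfit(q[:,1],q[:,0],1))
E
```

```text
[0.5658 0.0283 0.098 ] [0.4933 0.0261 0.098 ] [0.5296 0.0272 0.098 ] 0.07253617046001859
[0.5618 0.113  0.098 ] [0.491  0.1102 0.098 ] [0.5264 0.1116 0.098 ] 0.07081556640722532
[0.5582 0.1977 0.098 ] [0.4868 0.1947 0.098 ] [0.5225 0.1962 0.098 ] 0.07144563985157666
hole [0.5297 0.0279 0.078 ]
hole [0.5262 0.1128 0.078 ]
hole [0.5219 0.1974 0.078 ]
rod [ 0.4809 -0.1384  0.049 ]
rod [ 0.4833 -0.3468  0.049 ]
rod [ 0.4827 -0.3485  0.056 ]
rod [ 0.4838 -0.4363  0.056 ]Traceback (most recent call last):
  File "<stdin>", line 11, in <module>
  File "h.py", line 19, in atd
    o,d=ray(n,u,v,obs); return o+d*dep
        ~~~^^^^^^^^^^^
  File "h.py", line 13, in ray
    c,f,T=cam(n,obs); d=np.array([(u-c["cx"])/f,(v-c["cy"])/f]); s=d.copy()
          ~~~^^^^^^^
  File "h.py", line 5, in cam
    c=eyes.calibration(n); f=200/np.tan(np.radians(c["fov_y"])/2)
ValueError: time passes only in moves, steps and waits
```

arm_command(plan="0 0 0 -9.8;0 0 0 -9.8;0 0 0 -9.8;0 0 0 -9.8;0 0 0 -9.8;0 0 0 -9.8;0 0 0 -9.8;0.04 0.039 0.015 0;0.04 0.039 0.015 0;0.04 0.039 0.015 0;0.04 0.039 0.015 0;0.04 0.039 0.015 0;0.04 0.039 0.015 0;0 0 0 0;0 0 0 0", hand=-1)

```text
clock: 2.02
tcp_pos: [0.4828, -0.3852, 0.155]
orientation: [-2.213, -2.23, 0.001]
contact_force: [-1.5, -0.4, -0.2]
grip_width: 0.0856
gripper_force: 0.0
```

```bash
cat >> h.py <<'E'
def st(rod_tgt=None):
    o=r.get_obs(); M=R.from_rotvec(o["orientation"]).as_matrix()
    print("t",round(o["clock"],2),"tcp",o["tcp_pos"].round(4),"toolx",M[:,0].round(4),"z",M[:,2].round(4),"F",o["contact_force"].round(2),"M",o["moment"].round(2),"w",round(o["grip_width"],4),"q",o["joints"].round(2))
    return o,M
E
python3 - <<'E'
from h import *
o,M=st()
p,d=eyes.grab_frame("wrist"); cv2.imwrite("pics/w1.png",p[:,:,::-1])
print("shift",M.T@(np.array([.4833,-.386,.038])-o["tcp_pos"]))
E
```

```text
t 2.02 tcp [ 0.4828 -0.3852  0.155 ] toolx [-7.7e-03  1.0e+00 -1.0e-04] z [-8.e-04 -1.e-04 -1.e+00] F [-1.52 -0.35 -0.22] M [-0.05  0.01 -0.05] w 0.0856 q [ 0.8   0.5  -0.31  1.76  0.18  0.91  0.42]
shift [-0.00083611  0.00058792  0.1170374 ]
```

View pics/w1.png

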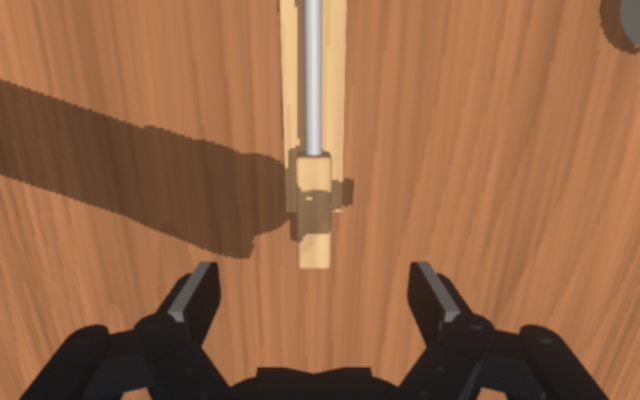

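The wrist view has the handle centred at column 314 between the fingers, with its shoulder at row 153. The shaft is aligned with the tool, so I'll descend and grip.

arm_command(plan="0 0.0005 0.02 0;0 0 0.02 0;0 0 0.02 0;0 0 0.02 0;0 0 0.02 0;0 0 0.012 0;0 0 0.005 0;0 0 0 0;0 0 0 0")

```text
clock: 3.2
tcp_pos: [0.4841, -0.3853, 0.039]
orientation: [2.212, 2.229, 0.0]
contact_force: [-0.2, -0.1, 1.1]
grip_width: 0.0857
gripper_force: 0.0
```

arm_command(plan="0 0 0 0;0 0 0 0;0 0 0 0;0 0 0 0;0 0 0 0;0 0 0 0;0 0 0 0;0 0 0 0", hand=1, grip_force=80)

```text
clock: 4.2
tcp_pos: [0.4838, -0.3851, 0.0386]
orientation: [2.213, 2.229, -0.0]
contact_force: [-1.4, 0.7, 5.2]
grip_width: 0.0249
gripper_force: 79.3
```

```bash
python3 - <<'E'
from h import *
st()
E
```

```text
t 4.2 tcp [ 0.4838 -0.3851  0.0386] toolx [-7.4e-03  1.0e+00 -4.0e-04] z [ 3.e-04 -4.e-04 -1.e+00] F [-1.45  0.72  5.24] M [0.09 0.19 0.24] w 0.0249 q [ 0.77  0.65 -0.27  1.82  0.25  0.7   0.37]
```

arm_command(plan="0 0 -0.007 0;0 0 -0.014 0;0 0 -0.014 0;0 0 0 -1;0 0 0 -1;0 0.01 0 0;0.01 0.015 0 0;0.025 0.02 0 0;0.025 0.013 0 0;0.025 0.005 0 0;0.025 0 0 0;0.015 0 0 0;0.008 0 0 0;0 0 0 0;0 0 0 0;0 0 0 0")

```text
clock: 6.2
tcp_pos: [0.5408, -0.2505, 0.0733]
orientation: [2.176, 2.266, -0.0]
contact_force: [0.1, -0.1, -2.2]
grip_width: 0.0249
gripper_force: 78.5
```

```bash
python3 - <<'E'
from h import *
o,M=st()
p,d=eyes.grab_frame("wrist"); 
q,e=eyes.grab_frame("top"); np.save("top2.npy",e); np.save("w2.npy",d); cv2.imwrite("pics/top2.png",q[:,:,::-1])
s,e=eyes.grab_frame("scene"); cv2.imwrite("pics/scene2.png",s[:,:,::-1])
im=np.zeros((600,800,3),np.uint8); 
im[:300]=cv2.resize(q[215:275,140:300],(800,300),interpolation=cv2.INTER_CUBIC)
im[300:,:480]=cv2.resize(p,(480,300)); im[300:,480:]=cv2.resize(s[120:220,350:457],(320,300),interpolation=cv2.INTER_CUBIC)
cv2.imwrite("pics/c2.png",im[:,:,::-1])
E
```

```text
t 6.2 tcp [ 0.5408 -0.2505  0.0733] toolx [-4.070e-02  9.992e-01 -4.000e-04] z [ 0.e+00 -4.e-04 -1.e+00] F [ 0.13 -0.13 -2.18] M [-0.17 -0.01 -0.02] w 0.0249 q [ 0.55  0.58 -0.3   1.86  0.24  0.74  0.16]
```

View pics/c2.png

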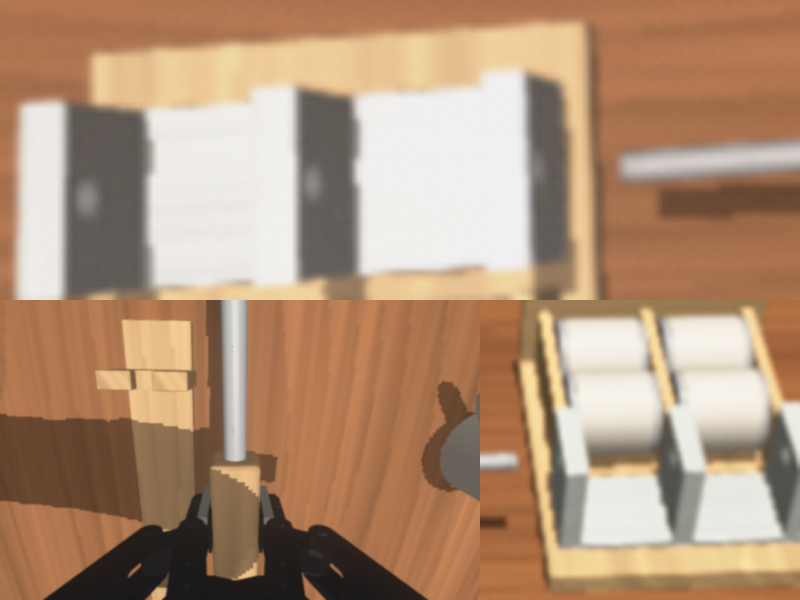

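The rod tip shows at top-view pixel (264.2,248.2). The holes are at about (247.6,248), (202.4,251.6) and (157.6,254.6). Next I'll compare them in world coordinates.

```bash
python3 - <<'E'
from h import *
np.set_printoptions(precision=4,suppress=True)
F=lambda x,y,z: atz("top",x/5+140-.4,y/5+215-.4,z)
for x,y in[(621,166),(795,155),(538,165),(312,183),(88,198)]: print(F(x,y,.078))
for A,B in[((529,72),(529,268)),((298,88),(298,280))]: print('lug',(F(*A,.098)+F(*B,.098))/2)
d=np.load("top2.npy")
for u in range(266,300,4):
    v=int(round(248.4-.063*(u-264))); c=min((d[k,u],k) for k in range(v-3,v+4)); print(u,c[1],atd("top",u,c[1],c[0]))
d=np.load("w2.npy"); o=r.get_obs()
for v in(20,60,100,140,180):
    u=313; print(v,atd("wrist",u,v,d[v,u],o))
E
```

```text
[ 0.5303 -0.004   0.078 ]
[ 0.533 -0.07   0.078]
[0.5313 0.0275 0.078 ]
[0.5266 0.1129 0.078 ]
[0.523 0.197 0.078]
lug [0.5295 0.0267 0.098 ]
lug [0.5264 0.1114 0.098 ]
266 248 [ 0.5297 -0.009   0.0835]
270 248 [ 0.5295 -0.0164  0.0825]
274 248 [ 0.5293 -0.0242  0.0845]
278 249 [ 0.5274 -0.0315  0.0825]
282 246 [ 0.5328 -0.039   0.0827]
286 246 [ 0.5326 -0.0467  0.0838]
290 246 [ 0.5324 -0.0542  0.0838]
294 245 [ 0.5341 -0.0617  0.0835]
298 245 [ 0.534  -0.0693  0.0838]
20 [ 0.5356 -0.1463  0.0848]
60 [ 0.5361 -0.1584  0.0851]
100 [ 0.5366 -0.1713  0.0841]
140 [ 0.5372 -0.185   0.0853]
180 [ 0.5378 -0.2     0.0844]
```

arm_command(plan="0.01 0.0004 0 -0.1;0.01 0 0 0;0.005 0 0 0;0.003 0 0 0;0.003 0 0 0;0.002 0 0 0;0.002 0 0 0;0.002 0 0 0;0.001 0 0 0;0 0 0 0")

```text
clock: 7.6
tcp_pos: [0.5398, -0.2114, 0.0733]
orientation: [2.172, 2.27, 0.0]
contact_force: [0.5, -0.1, -2.2]
grip_width: 0.0247
gripper_force: 78.5
```

```bash
python3 - <<'E'
from h import *
st()
E
```

```text
t 7.6 tcp [ 0.5398 -0.2114  0.0733] toolx [-0.044  0.999  0.   ] z [ 1.e-04  0.e+00 -1.e+00] F [ 0.48 -0.1  -2.22] M [-0.12 -0.   -0.01] w 0.0247 q [ 0.5   0.56 -0.3   1.9   0.24  0.72  0.1 ]
```

No contact force, and the tip is about 8 mm inside the first lug. On to the second.

arm_command(plan="0.003 0 0 0;0.004 0 0 0;0.005 0 0 0;0.005 0 0 0;0.005 0 0 0;0.005 0 0 0;0.005 0 0 0;0.005 0 0 0;0.005 0 0 0;0.005 0 0 0;0.005 0 0 0;0.005 0 0 0;0.005 0 0 0;0.004 0 0 0;0.003 0 0 0;0.001 0 0 0;0 0 0 0")

```text
clock: 9.72
tcp_pos: [0.5366, -0.1414, 0.0733]
orientation: [-2.172, -2.27, 0.0]
contact_force: [1.0, 0.4, -1.4]
grip_width: 0.0251
gripper_force: 78.6
```

```bash
python3 - <<'E'
from h import *
np.set_printoptions(precision=4,suppress=True)
o,M=st(); q,e=eyes.grab_frame("top")
cv2.imwrite("pics/c3.png",cv2.resize(q[225:275,140:300],(800,250),interpolation=cv2.INTER_CUBIC)[:,:,::-1])
E
```

```text
t 9.72 tcp [ 0.5366 -0.1414  0.0733] toolx [-0.044   0.999   0.0001] z [-0.0001  0.0001 -1.    ] F [ 1.01  0.35 -1.4 ] M [-0.04 -0.03 -0.05] w 0.0251 q [ 0.39  0.53 -0.31  1.96  0.24  0.69 -0.03]
```

View pics/c3.png

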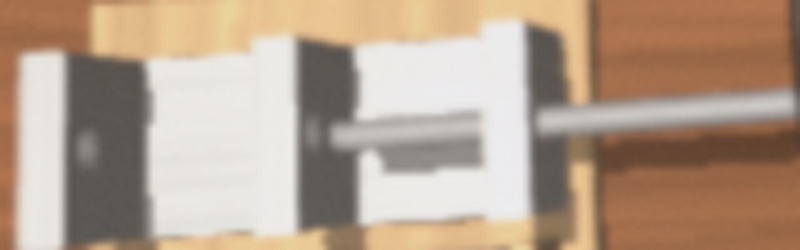

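The tip is at (332,135), just short of the second hole at (312,133). I'll nudge it slightly towards +x and feel forward.

arm_command(plan="0.002 0.0005 0 0.1;0.002 0 0 0;0.002 0 0 0;0.002 0 0 0;0.002 0 0 0;0.002 0 0 0;0.002 0 0 0;0 0 0 0")

```text
clock: 10.78
tcp_pos: [0.5366, -0.1273, 0.0733]
orientation: [-2.174, -2.268, -0.0]
contact_force: [-0.4, 0.7, -2.0]
grip_width: 0.0247
gripper_force: 78.6
```

```bash
python3 - <<'E'
from h import *
st()
E
```

```text
t 10.78 tcp [ 0.5366 -0.1273  0.0733] toolx [-4.250e-02  9.991e-01  1.000e-04] z [ 1.e-04  1.e-04 -1.e+00] F [-0.35  0.67 -1.97] M [-0.1  -0.02  0.01] w 0.0247 q [ 0.37  0.52 -0.31  1.97  0.24  0.69 -0.06]
```

The rod is inside the second lug. On to the third.

arm_command(plan="0.003 0 0 0;0.004 0 0 0;0.005 0 0 0;0.005 0 0 0;0.005 0 0 0;0.005 0 0 0;0.005 0 0 0;0.005 0 0 0;0.005 0 0 0;0.005 0 0 0;0.005 0 0 0;0.005 0 0 0;0.005 0 0 0;0.004 0 0 0;0.003 0 0 0;0.001 0 0 0;0 0 0 0")

```text
clock: 12.9
tcp_pos: [0.5336, -0.0576, 0.0733]
orientation: [2.174, 2.268, -0.0]
contact_force: [0.5, -0.2, -1.8]
grip_width: 0.0246
gripper_force: 78.6
```

```bash
python3 - <<'E'
from h import *
o,M=st(); q,e=eyes.grab_frame("top")
cv2.imwrite("pics/c4.png",cv2.resize(q[225:275,140:300],(800,250),interpolation=cv2.INTER_CUBIC)[:,:,::-1])
E
```

```text
t 12.9 tcp [ 0.5336 -0.0576  0.0733] toolx [-4.210e-02  9.991e-01 -1.000e-04] z [ 1.e-04 -1.e-04 -1.e+00] F [ 0.55 -0.24 -1.75] M [-0.15  0.01 -0.04] w 0.0246 q [ 0.25  0.5  -0.32  2.    0.25  0.67 -0.19]
```

View pics/c4.png

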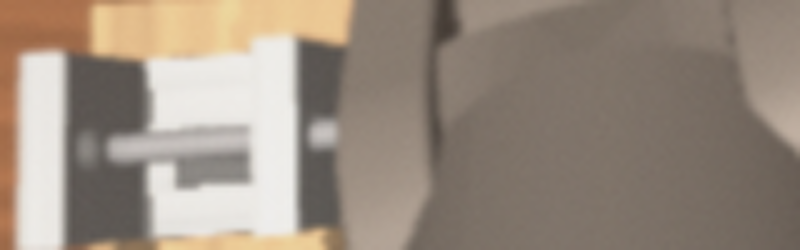

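The tip at (108,150) points at the third hole at (88,148). There's no side load, so I'll feel it in.

arm_command(plan="0.002 0.0003 0 0;0.002 0 0 0;0.002 0 0 0;0.002 0 0 0;0.002 0 0 0;0.002 0 0 0;0.002 0 0 0;0 0 0 0")

```text
clock: 13.95
tcp_pos: [0.5333, -0.0433, 0.0733]
orientation: [2.174, 2.268, 0.0]
contact_force: [-0.4, -0.5, -1.9]
grip_width: 0.0244
gripper_force: 78.6
```

```bash
python3 - <<'E'
from h import *
st()
E
```

```text
t 13.95 tcp [ 0.5333 -0.0433  0.0733] toolx [-4.250e-02  9.991e-01  1.000e-04] z [ 1.e-04  1.e-04 -1.e+00] F [-0.36 -0.49 -1.93] M [-0.13 -0.04 -0.01] w 0.0244 q [ 0.22  0.5  -0.32  2.01  0.25  0.67 -0.22]
```

arm_command(plan="0.004 0 0 0;0.005 0 0 0;0.005 0 0 0;0.005 0 0 0;0.005 0 0 0;0.003 0 0 0;0.001 0 0 0;0.001 0 0 0;0.001 0 0 0;0.001 0 0 0;0 0 0 0")

```text
clock: 15.32
tcp_pos: [0.532, -0.0125, 0.0733]
orientation: [2.174, 2.268, 0.0]
contact_force: [0.2, -0.5, -1.5]
grip_width: 0.0248
gripper_force: 78.6
```

arm_command(plan="0.001 0 0 0;0.001 0 0 0;0 0 0 0")

```text
clock: 15.7
tcp_pos: [0.5319, -0.0104, 0.0733]
orientation: [-2.174, -2.268, -0.0]
contact_force: [0.4, -0.8, -2.2]
grip_width: 0.025
gripper_force: 78.6
```

arm_command(plan="0.001 0 0 0;0 0 0 0")

```text
clock: 15.95
tcp_pos: [0.5319, -0.0095, 0.0733]
orientation: [2.174, 2.268, 0.0]
contact_force: [-1.1, 0.1, -1.3]
grip_width: 0.025
gripper_force: 78.6
```

arm_command(plan="0.001 0 0 0;0 0 0 0")

```text
clock: 16.2
tcp_pos: [0.5318, -0.0085, 0.0733]
orientation: [-2.174, -2.268, 0.0]
contact_force: [0.4, -0.2, -1.4]
grip_width: 0.0249
gripper_force: 78.6
```

arm_command(plan="0.001 0 0 0;0 0 0 0")

```text
clock: 16.45
tcp_pos: [0.5318, -0.0083, 0.0733]
orientation: [2.175, 2.267, -0.001]
contact_force: [1.3, -2.5, -1.0]
grip_width: 0.0249
gripper_force: 78.6
```

arm_command(plan="0.001 0 0 0;0 0 0 0;0 0 0 0")

```text
clock: 16.82
tcp_pos: [0.5317, -0.0083, 0.0733]
orientation: [2.175, 2.265, -0.002]
contact_force: [0.1, -6.0, -1.3]
grip_width: 0.0246
gripper_force: 78.6
```

```bash
python3 - <<'E'
from h import *
o,M=st()
p,_=eyes.grab_frame("wrist"); s,_=eyes.grab_frame("scene")
im=np.zeros((400,800,3),np.uint8); im[:250,:400]=cv2.resize(p,(400,250))
im[:,400:]=cv2.resize(s[100:220,350:470],(400,400),interpolation=cv2.INTER_CUBIC)
cv2.imwrite("pics/c5.png",im[:,:,::-1])
E
```

```text
t 16.82 tcp [ 0.5317 -0.0083  0.0733] toolx [-0.0406  0.9992 -0.0017] z [-2.0e-04 -1.8e-03 -1.0e+00] F [ 0.13 -5.96 -1.26] M [-1.31 -0.05 -0.01] w 0.0246 q [ 0.16  0.5  -0.32  2.01  0.25  0.67 -0.29]
```

View pics/c5.png

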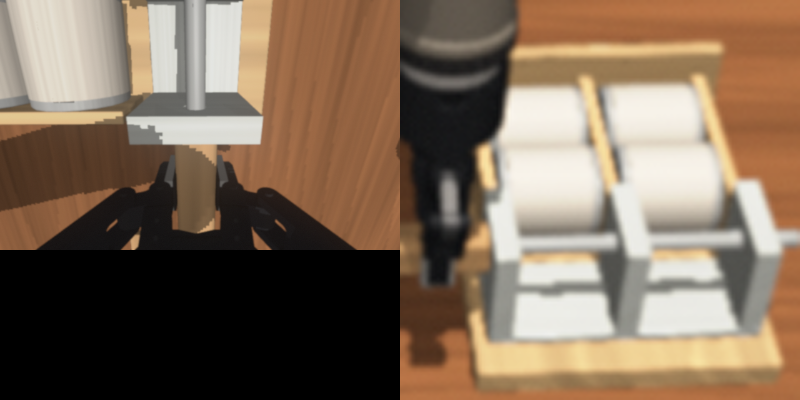

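The wrist view shows the handle against the first lug. The scene view shows the shaft through all three lugs, coming out past the third at about (790,237). I'll ease down, release and retreat.

arm_command(plan="-0.0007 0 0.0008 0;0 0 0 0", grip_force=25)

```text
clock: 17.18
tcp_pos: [0.532, -0.0083, 0.0726]
orientation: [2.175, 2.266, -0.001]
contact_force: [-0.3, -5.5, 0.6]
grip_width: 0.025
gripper_force: 78.8
```

arm_command(plan="0 0 0 0;0 0 0 0;0 0 0 0;0 0 0 0;0 0 0 0;0 0 0 0", hand=-0.5)

```text
clock: 17.92
tcp_pos: [0.5318, -0.0073, 0.0725]
orientation: [2.174, 2.268, 0.0]
contact_force: [-0.3, 0.4, 0.8]
grip_width: 0.0642
gripper_force: 0.0
```

arm_command(plan="0 0 -0.005 0;0 0 -0.01 0;0 0 -0.02 0;0 0 -0.02 0;0 0 -0.02 0;0 0 -0.02 0;-0.02 0 -0.02 0;-0.03 0 0 0;-0.03 0 0 0;-0.03 0 0 0;-0.03 0 0 0;-0.03 0 0 0;0 0 0 0;0 0 0 0")

```text
clock: 19.68
tcp_pos: [0.539, -0.1764, 0.188]
orientation: [2.174, 2.268, 0.001]
contact_force: [0.2, 0.4, 0.5]
grip_width: 0.0643
gripper_force: 0.0
```

```bash
python3 - <<'E'
from h import *
o,M=st()
p,_=eyes.grab_frame("top"); s,_=eyes.grab_frame("scene")
im=np.zeros((550,800,3),np.uint8); im[:250]=cv2.resize(p[225:275,140:300],(800,250),interpolation=cv2.INTER_CUBIC)
im[250:,:480]=cv2.resize(s,(480,300)); im[250:,480:]=cv2.resize(s[110:210,355:462],(320,300),interpolation=cv2.INTER_CUBIC)
cv2.imwrite("pics/c6.png",im[:,:,::-1])
E
```

```text
t 19.68 tcp [ 0.539  -0.1764  0.188 ] toolx [-4.260e-02  9.991e-01  4.000e-04] z [ 5.e-04  5.e-04 -1.e+00] F [0.16 0.43 0.51] M [ 0.07 -0.02 -0.  ] w 0.0643 q [ 0.45  0.38 -0.31  1.86  0.14  0.92  0.12]
```

View pics/c6.png

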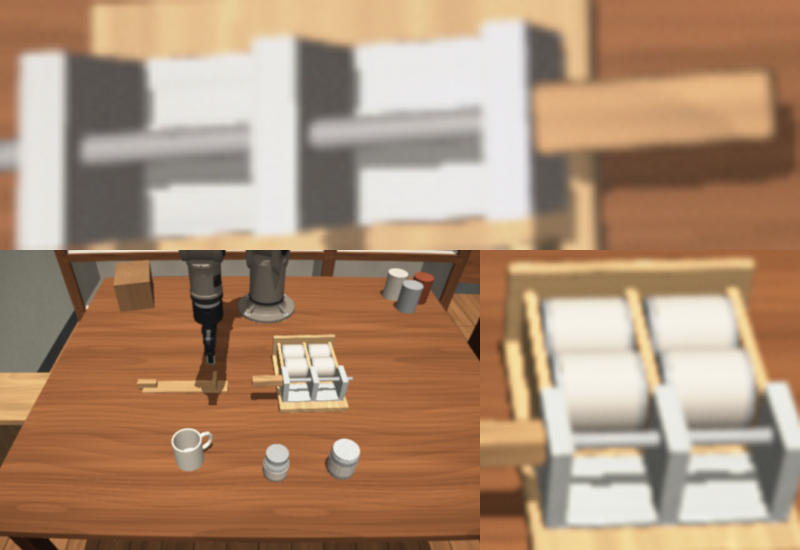

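The rod is home: its handle face meets the first lug at (533,115) in the crop, and the tip sticks out past the third lug. The jar, tin and mug are where they were, and the gripper is clear.

```bash
python3 -c "
from bench import ticket; print(ticket.hand_in())"
```

```text
the job is handed in; nothing more can be done
None
```

The stop rod is through all three lugs with its handle home against the first; pushing reached only about 6 N, the jar, tin and mug were not disturbed, and I handed the job in at about 20 s.

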